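Gauge and sort two clay sample rods

ROBOT

A 6-joint arm with a two-finger parallel gripper is mounted at the origin on the work surface. World frame = base frame: x ahead of the robot, y to its left, z up, the work surface at z = 0. Lengths are in m, angles in rad, forces in N, time in s.
With the tool pointing down it reaches from about 0.4 to 0.825 m from the base axis. Payload 7 kg.
Tool frame: the origin (TCP) lies at the very end of the fingers, on their centre line; the grasp point (between the pads) lies 19 mm behind it (grasp_offset is the distance from the TCP to the grasp point, in m); z points along the fingers, y is the line along which they close (so a half turn about z gives the same grasp; the last joint's range is limited). The gripper opens to 88 mm and grips with 3 to 60 N. Pads are 19 mm wide; open, the fingers measure 130 mm over their backs; the gripper's body (78 mm by 193 mm) begins 47 mm behind the grasp point.
Start: joints at [-1.055, 0.359, 0.012, 0, -1.224, -0.288], TCP at [0.152, -0.658, 0.227] pointing down, gripper open.
Joint ranges: [-3.07, 3.07], [-1.43, 2.12], [-1.02, 1.25], [-3.03, 1.67], [-3.05, -0], [-3.03, 3.03]. Speed limits (rad/s): [2.39, 2.39, 3.01, 3.14, 3.14, 3.14].

INTERFACE

Orientations are given as a 3x3 rotation matrix whose columns are the frame's x, y, z axes.
In Python, from rig import read_state, capture, finish_job, grasp_offset gives the robot as it stands.
- The arm moves only by the tool drive_tool, never from a script. Its argument "targets" is a list of rows, each an object of numbers: "dx", "dy", "dz": the shift along the tool's x, y, z as a fraction of full scale; "turn": the turn about the tool's z as a fraction of full scale. In form: [{"dx": .., "dy": .., "dz": .., "turn": ..}, ...]. A call has 1 to 20 rows; each row shifts and turns the commanded pose from where the row before left it, along the tool's axes as they then stand; what a row does not reach is not made up. Full scale, the value 1, is 0.25 m for a shift and 0.5 rad for a turn. A row lasts 1/10 s, in which the tool goes at most 50 mm and 8.59 degrees, less where a joint would pass 70% of its speed; a pose out of reach is approached as far as the arm can. A call with a number of a shift or a turn outside -1 to 1 is refused whole. A call with a gripper value outside its range is refused whole. "jaw" is the closure, from -1 (fully open) to 1 (shut), set as the call begins (left out, the last holds). The fingers move at their own pace and stop on an object; the grip force is fixed at half the most. Time passes only in rows, so rows that do not move let the fingers close. It gives the time, the measured TCP pose, the force, the opening and the grip force at its end, in the units of the state.
- read_state(): the state, without advancing time (a new reading comes with each control period).
- capture(name): name is "side" or "top" or "wrist"; returns a dict with "pixels" (384x512x3 uint8, blue, green, red), "depth" (384x512 float32, m along the optical axis (not along the pixel's ray), 0 where there is no reading), "fovy" (degrees; the focal length in pixels is half the picture's height over the tangent of half this angle, whatever the lens; pixels are square), "cx", "cy" (the principal point, pixels), "rvec" (rotation vector, rad) and "tvec" (3), from world to camera coordinates, as OpenCV has them; the wrist camera has in their place "hand_eye" (4x4, takes a point from camera to tool coordinates, whose origin is the TCP and whose axes are the flange's). Camera axes: x right, y down, z forward; pixel columns grow to the right and rows downward; lengths in m; the calibration is good to about 2 mm. A picture is of the moment at which its call begins: read the wrist's pose just before it.
- finish_job(): hands the job in; it is judged then, once.
The state is a dict: "clock": time; "joints": joint angles; "qd": joint speeds; "tau": joint torques, N m; "tcp_pos": TCP position; "ee_rot": TCP orientation; "force": force on the tool from outside, world axes, zero at the start; "wrist_torque": the same for the moment, N m; "gripper_width": opening from 0.0 (shut) to 1.0 (fully open); "gripper_force": force on a finger pad.
Only numpy, scipy, OpenCV 4.12 (cv2) and the standard library are available. Lean on these libraries where they do the work, as an engineer would, in place of code of your own. Each camera call takes 0.05 s, during which the arm holds its last target. There are 200 camera calls.

TASK

Sort the two terracotta sample rods on the light table by length: the rod that fits the gauge slot goes lengthwise through the slot into the blue gauge box, and the one that is too long for it goes into the shallow wooden tray, lying flat inside it. Fired clay is brittle, so do not let go of a rod high up: let it go just above or in its opening.

Things in the scene. Friction and masses are not known exactly. Their poses are not given: they have to be found in the camera images.
- short_rod: Straight terracotta (orange-brown) rod, square section 20 x 20 mm, 68 mm long, about 55 g, lying flat on the table. Origin at its middle (10 mm above the table); x along its length, z up as it lies. At least 70 mm of free table to either side of its middle, across its length. The shorter one: it fits the slot. (A white-grey marble rod, 90 mm long, in the same row is not part of the job.)
- long_rod: Straight terracotta (orange-brown) rod, square section 20 x 20 mm, 114 mm long, about 91 g, lying flat on the table. Origin at its middle (10 mm above the table); x along its length, z up as it lies. At least 70 mm of free table to either side of its middle, across its length. The longer one: too long for the slot.
- gauge_box: Fixed blue box, 90 (x) by 150 mm (y), with a 4 mm steel plate on top, upper face 34 mm above the table. In its middle the gauge slot, 44 mm wide (x), 92 mm long (y); hollow below, floor at 4 mm: a rod let go in the slot drops in and lies under the plate. Fingers beside a rod do not fit the slot: hold the rod by its upper part. Origin on the table under the slot's middle; x across the slot, y along it, z up.
- long_tray: fixed shallow open tray of brown wood, outside 120 mm (x) by 160 mm (y), inside 112 x 152 mm; floor 4 mm and rim 14 mm above the table, walls 4 mm thick. Origin on the table under its middle; y along its long side, z up.
Not all that is in view belongs to the job. There is more than one size of the gauge_box; the job needs the smaller.

How it is judged:
By the outcome, as a careful person would: the job done as asked, in the order asked, and still so for the second after the job is handed in, with the robot touching nothing.
It also fails if it takes over 53 s, if anything falls off the work surface, if the arm or the gripper's body presses on something with over 40 N, if the wrist force passes 120 N, or if a joint passes its speed limit or range.

## Working session

There is one attempt and no reset: what is moved stays moved. The work goes in short steps, Python scripts to look and compute and a tool call to move; the robot and the scene stay as the last step left them, time stands still between calls to the robot, and variables do not carry over. Pictures are saved under pics/ and viewed, at most 10 in all, crops included, and the job is handed in when it is done.

Besides the shell and the picture viewer there is one more tool, called after "Request:" as a command line: name --argument value ..., lists and objects as JSON in quotes. drive_tool: Moves the arm, as the interface text tells. Shift numbers are shares of 0.25 m and turn numbers shares of 0.5 rad, none past 1 either way. Its arguments: {"type":"object","properties":{"targets":{"type":"array","items":{"type":"object","properties":{"dx":{"type":"number","minimum":-1,"maximum":1},"dy":{"type":"number","minimum":-1,"maximum":1},"dz":{"type":"number","minimum":-1,"maximum":1},"turn":{"type":"number","minimum":-1,"maximum":1}}}},"jaw":{"type":"number"}},"required":["targets"]}

```bash
ls; mkdir -p pics
cat > h.py <<'E'
import numpy as np, cv2
from rig import read_state, capture, finish_job, grasp_offset
def cam(c):
    f=192/np.tan(np.radians(c['fovy'])/2)
    return np.array([[f,0,c['cx']],[0,f,c['cy']],[0,0,1]])
def RT(c,st=None):
    # world->cam
    if 'rvec' in c: return cv2.Rodrigues(np.array(c['rvec'],float))[0], np.array(c['tvec'],float).ravel()
    T=np.eye(4);T[:3,:3]=st['ee_rot'];T[:3,3]=st['tcp_pos'];M=np.linalg.inv(T@np.array(c['hand_eye']))
    return M[:3,:3],M[:3,3]
def ray(c,uv,st=None):
    R,t=RT(c,st); d=np.linalg.inv(cam(c))@[uv[0],uv[1],1.]
    return -R.T@t, R.T@d
def onplane(c,uv,z,st=None):
    o,d=ray(c,uv,st); return o+d*(z-o[2])/d[2]
def depthpt(c,uv,st=None):
    o,d=ray(c,uv,st); return o+d*float(c['depth'][int(round(uv[1])),int(round(uv[0]))])
def save(c,fn): np.save('pics/'+fn+'.npy',c,allow_pickle=True); cv2.imwrite('pics/'+fn+'.png',c['pixels'])
def load(fn): return np.load('pics/'+fn+'.npy',allow_pickle=True).item()
E
python3 - <<'E'
from h import *
st=read_state();print({k:np.round(v,3).tolist() for k,v in st.items()},grasp_offset)
for n in('top','side'):
    c=capture(n);save(c,n+'0');print(n,c['fovy'],c['cx'],c['cy'],{k:(v if k in('rvec','tvec') else 0) for k,v in c.items()})
E
```

```text
pics
{'clock': 0.0, 'joints': [-1.055, 0.359, 0.011, -0.0, -1.224, -0.288], 'qd': [-0.002, -0.0, 0.0, 0.001, -0.001, -0.001], 'tau': [0.001, -58.273, 29.305, 6.997, 0.007, -0.0], 'tcp_pos': [0.152, -0.657, 0.226], 'ee_rot': [[-0.974, -0.226, -0.0], [-0.226, 0.974, 0.002], [0.0, 0.002, -1.0]], 'force': [0.715, -0.052, 0.312], 'wrist_torque': [-0.004, -0.008, 0.036], 'gripper_force': 0.0, 'gripper_width': 1.003} 0.0188
top 57.647498808740686 260.31564130229197 196.58100668684034 {'pixels': 0, 'depth': 0, 'fovy': 0, 'cx': 0, 'cy': 0, 'rvec': array([ 2.11800526, -2.14444604,  0.19501685]), 'tvec': array([0.0960306 , 0.50536419, 0.89780167])}
side 54.75115394782976 251.8509711322863 195.15328157730602 {'pixels': 0, 'depth': 0, 'fovy': 0, 'cx': 0, 'cy': 0, 'rvec': array([ 0.97704429, -2.41153043,  1.13360749]), 'tvec': array([0.45775362, 0.22311499, 0.80645794])}
```

View pics/top0.png

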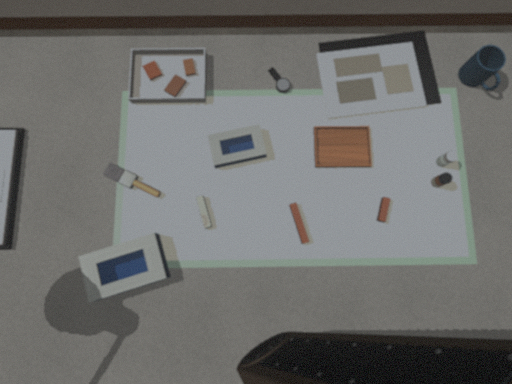

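View pics/side0.png

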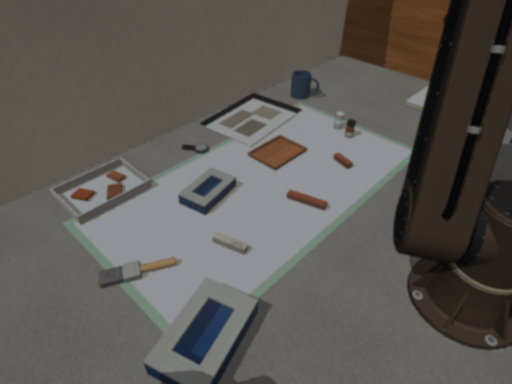

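Top view: the short rod is at (384,209) and the long one at (299,223); the white marble rod at (204,211) is not part of the job. The tray is at (343,147). The gauge boxes are at (238,146), which is smaller, and (125,268), which is larger. The job needs the smaller. I'll confirm with an enlarged crop.

Run:
```python
from h import *
c=load('top0')
im=cv2.convertScaleAbs(c['pixels'],alpha=1.4)
a=cv2.resize(im[118:250,195:405],None,fx=3.8,fy=3.8,interpolation=cv2.INTER_CUBIC)
cv2.imwrite('pics/topcrop.png',a)
s=load('side0');im=cv2.convertScaleAbs(s['pixels'],alpha=1.4)
a=cv2.resize(im[125:265,170:360],None,fx=4.2,fy=4.2,interpolation=cv2.INTER_CUBIC)
cv2.imwrite('pics/sidecrop.png',a)
for n,uv in dict(short=(384,209),long=(299,223),tray=(343,147),box=(238,146),boxrim=(216,150),big=(125,268),bigrim=(90,272),table=(260,200)).items(): print(n,depthpt(c,uv).round(4))
```

```text
short [ 0.472  -0.2513  0.0199]
long [ 0.4358 -0.0149  0.024 ]
tray [ 0.6574 -0.1523  0.0022]
box [0.6629 0.1521 0.0051]
boxrim [0.6427 0.2121 0.0327]
big [0.3212 0.459  0.0052]
bigrim [0.3131 0.5323 0.0488]
table [ 0.5051  0.0905 -0.0027]
```

View pics/topcrop.png

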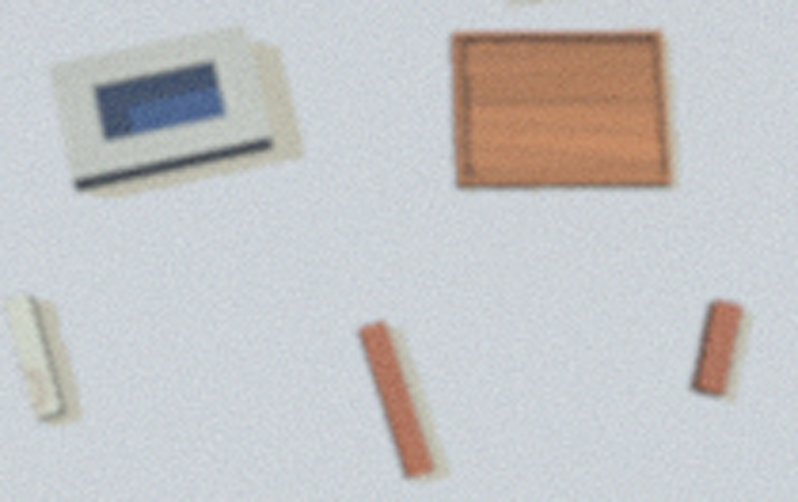

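View pics/sidecrop.png

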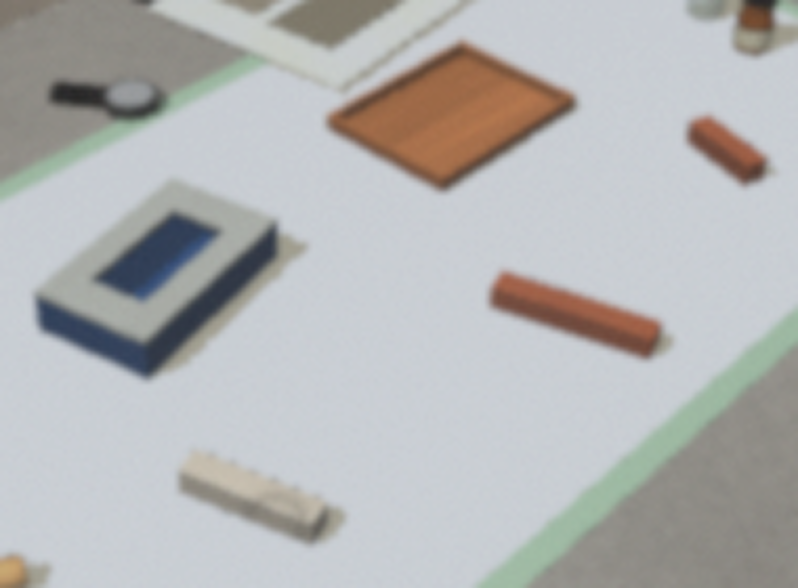

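Run:
```python
from h import *
c=load('top0');s=load('side0')
T=lambda p:(np.array(p,float)+.5)/3.8-.5+[195,118]
S=lambda p:(np.array(p,float)+.5)/4.2-.5+[170,125]
P=dict(slot=[(95,87),(213,62),(223,115),(105,140)],plate=[(52,66),(242,28),(270,140),(77,181)],tray=[(452,33),(661,31),(671,186),(458,187)],short=[(713,300),(742,307),(722,395),(692,388)],long=[(360,327),(383,321),(433,470),(408,477)])
Z=dict(slot=.034,plate=.034,tray=.014,short=.02,long=.02)
SP=dict(slot=[(95,280),(175,212),(220,232),(140,299)],short=[(690,130),(708,117),(765,160),(745,170)],long=[(507,272),(492,290),(660,325),(645,340)],tray=[(330,122),(463,43),(575,100),(443,186)])
for n,p in P.items():
    q=np.array([onplane(c,T(x),Z[n])[:2] for x in p])
    e=np.diff(np.vstack([q,q[:1]]),axis=0);m=q.mean(0)
    print(n,'mean',m.round(4),'sides',np.linalg.norm(e,axis=1).round(4),'ang',np.degrees(np.arctan2(e[:,1],e[:,0])).round(1))
    if n in SP:
        a=T(np.mean(p,0));b=S(np.mean(SP[n],0))
        o1,d1=ray(c,a);o2,d2=ray(s,b)
        k=np.linalg.lstsq(np.c_[d1,-d2],o2-o1,rcond=None)[0]
        print('   tri',(o1+k[0]*d1).round(4),(o2+k[1]*d2).round(4))
st=read_state();w=capture('wrist');save(w,'w0');print(np.array(w['hand_eye']).round(3).tolist(),w['fovy'])
```

```text
slot mean [0.6586 0.1546] sides [0.0894 0.0417 0.0887 0.0415] ang [ -78.1 -170.3  101.8   10.6]
   tri [0.6601 0.155  0.0293] [0.6603 0.1551 0.0293]
plate mean [0.6568 0.1536] sides [0.1441 0.0892 0.1445 0.0904] ang [ -78.7 -167.3  101.8   12.4]
tray mean [ 0.656  -0.1469] sides [0.1597 0.122  0.1592 0.1211] ang [-90.1 179.6  89.6  -0.2]
   tri [ 0.6592 -0.1498  0.0025] [ 0.6591 -0.1499  0.0025]
short mean [ 0.472  -0.2496] sides [0.0215 0.0671 0.022  0.0674] ang [-104.7  163.1   76.   -17.3]
   tri [ 0.4728 -0.2521  0.0131] [ 0.4725 -0.2522  0.0131]
long mean [ 0.4379 -0.0148] sides [0.0174 0.1129 0.0186 0.1131] ang [ -76.  -163.3  104.7   16.1]
   tri [ 0.438  -0.0156  0.0145] [ 0.4371 -0.0161  0.0145]
[[0.0, -0.951, -0.31, 0.084], [1.0, 0.001, -0.0, -0.001], [0.0, -0.31, 0.951, -0.158], [0.0, 0.0, 0.0, 1.0]] 66.53478411437477
```

Request:
drive_tool --targets '[{"dx":-0.115,"dy":0.092,"dz":0.03},{"dx":-0.115,"dy":0.092,"dz":0.03},{"dx":-0.115,"dy":0.092,"dz":0.03},{"dx":-0.115,"dy":0.092,"dz":0.03},{"dx":-0.115,"dy":0.092,"dz":0.03},{"dx":-0.115,"dy":0.092,"dz":0.03},{"dx":-0.115,"dy":0.092,"dz":0.03},{"dx":-0.115,"dy":0.092,"dz":0.03},{"dx":-0.115,"dy":0.092,"dz":0.03},{"dx":-0.115,"dy":0.092,"dz":0.03},{"dx":-0.115,"dy":0.092,"dz":0.03},{"dx":-0.115,"dy":0.092,"dz":0.03},{"dx":-0.115,"dy":0.092,"dz":0.03},{"dx":-0.115,"dy":0.092,"dz":0.03},{"turn":0.262},{"turn":0.262},{"turn":0.262},{"turn":0.262},{"turn":0}]' --jaw -1

```text
validation failed for argument at $.ta...
```

Run:
```python
from h import *
st=read_state();w=capture('wrist');w['st']=st;save(w,'w1')
print(st['clock'],np.round(st['joints'],3),np.round(st['tcp_pos'],4),np.round(st['ee_rot'],3).tolist())
cv2.imwrite('pics/w1b.png',cv2.resize(cv2.convertScaleAbs(w['pixels'],alpha=1.3),None,fx=1.5,fy=1.5,interpolation=cv2.INTER_CUBIC))
```

```text
0.15 [-1.055  0.359  0.011 -0.    -1.224 -0.288] [ 0.1523 -0.6572  0.2258] [[-0.974, -0.226, -0.0], [-0.226, 0.974, 0.001], [0.0, 0.001, -1.0]]
```

View pics/w1b.png

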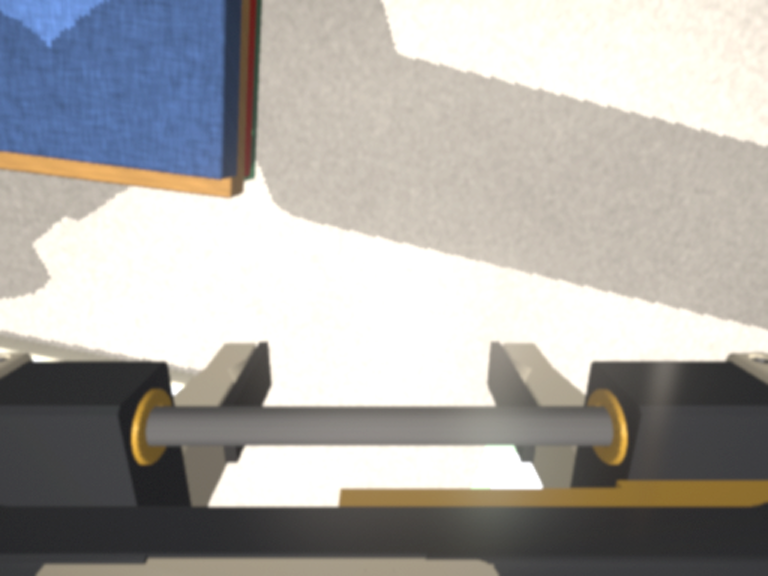

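The move was refused, so the picture still shows the start pose with the fingers over grey table. I'll resend it with every field given.

Request:
drive_tool --targets '[{"dx":-0.115,"dy":0.092,"dz":0.03,"turn":0},{"dx":-0.115,"dy":0.092,"dz":0.03,"turn":0},{"dx":-0.115,"dy":0.092,"dz":0.03,"turn":0},{"dx":-0.115,"dy":0.092,"dz":0.03,"turn":0},{"dx":-0.115,"dy":0.092,"dz":0.03,"turn":0},{"dx":-0.115,"dy":0.092,"dz":0.03,"turn":0},{"dx":-0.115,"dy":0.092,"dz":0.03,"turn":0},{"dx":-0.115,"dy":0.092,"dz":0.03,"turn":0},{"dx":-0.115,"dy":0.092,"dz":0.03,"turn":0},{"dx":-0.115,"dy":0.092,"dz":0.03,"turn":0},{"dx":-0.115,"dy":0.092,"dz":0.03,"turn":0},{"dx":-0.115,"dy":0.092,"dz":0.03,"turn":0},{"dx":-0.115,"dy":0.092,"dz":0.03,"turn":0},{"dx":-0.115,"dy":0.092,"dz":0.03,"turn":0},{"dx":0,"dy":0,"dz":0,"turn":0.262},{"dx":0,"dy":0,"dz":0,"turn":0.262},{"dx":0,"dy":0,"dz":0,"turn":0.262},{"dx":0,"dy":0,"dz":0,"turn":0.262},{"dx":0,"dy":0,"dz":0,"turn":0}]' --jaw -1

```text
clock: 2.1
tcp_pos: [0.4717, -0.2529, 0.1215]
ee_rot: [[-0.956, 0.294, -0.0], [0.294, 0.956, 0.0], [0.0, 0.0, -1.0]]
force: [0.3, -0.4, 0.2]
gripper_width: 1.003
gripper_force: 0.0
```

Run:
```python
from h import *
st=read_state();w=capture('wrist');w['st']=st;save(w,'w2')
print(st['clock'],np.round(st['joints'],3))
cv2.imwrite('pics/w2b.png',cv2.resize(w['pixels'],None,fx=1.5,fy=1.5,interpolation=cv2.INTER_CUBIC))
```

```text
2.1 [-0.126  0.226 -0.438 -0.    -0.907 -1.743]
```

View pics/w2b.png

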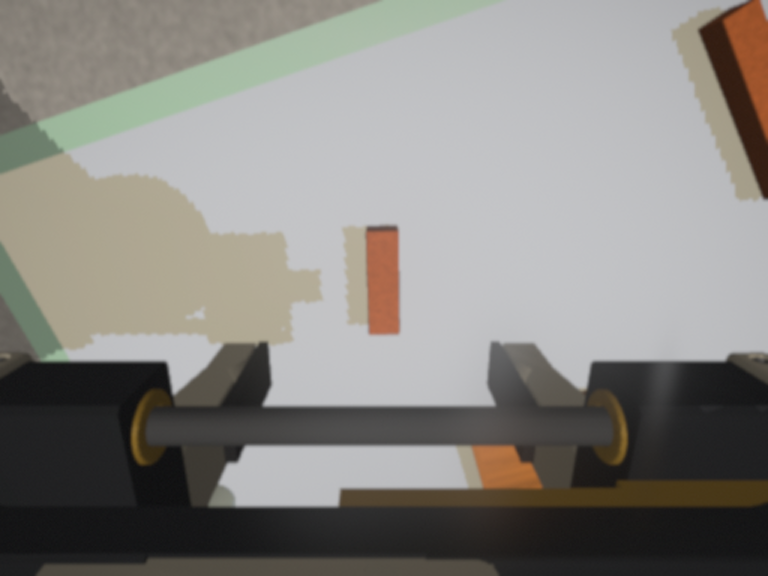

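The wrist view shows the short rod's top face, with corners at about (366,231), (397,230), (399,333), (369,334) in the 1.5x picture. The rod lies well aligned between the open fingers.

Run:
```python
from h import *
w=load('w2');st=w['st']
p=[(366,231),(397,230),(399,333),(369,334)]
f=lambda x:(np.array(x,float)+.5)/1.5-.5
for z in(.018,.02):
    q=np.array([onplane(w,f(x),z,st)[:2] for x in p]);e=np.diff(np.vstack([q,q[:1]]),axis=0)
    R=np.array(st['ee_rot']);m=q.mean(0)
    print(z,m.round(4),np.linalg.norm(e,axis=1).round(4),np.degrees(np.arctan2(e[:,1],e[:,0])).round(1),'tool shift',(R.T@np.r_[m-np.array(st['tcp_pos'])[:2],0]).round(4))
print(depthpt(w,f((383,282)),st),depthpt(w,f((440,282)),st))
```

```text
0.018 [ 0.4729 -0.2513] [0.0187 0.0677 0.0195 0.0678] [  74.8  -15.2 -105.   164.1] tool shift [-0.0007  0.0018 -0.    ]
0.02 [ 0.4723 -0.2512] [0.0185 0.0672 0.0194 0.0673] [  74.8  -15.2 -105.   164.1] tool shift [-0.      0.0018  0.    ]
[ 0.47087267 -0.25061028  0.0207548 ] [ 0.48820833 -0.21594715  0.00056251]
```

Request:
drive_tool --targets '[{"dx":0,"dy":0.007,"dz":0.1,"turn":-0.03},{"dx":0,"dy":0,"dz":0.1,"turn":0},{"dx":0,"dy":0,"dz":0.1,"turn":0},{"dx":0,"dy":0,"dz":0.1,"turn":0},{"dx":0,"dy":0,"dz":0.05,"turn":0},{"dx":0,"dy":0,"dz":0,"turn":0},{"dx":0,"dy":0,"dz":0,"turn":0}]' --jaw -1

```text
clock: 2.85
tcp_pos: [0.4728, -0.2515, 0.0096]
ee_rot: [[-0.961, 0.276, 0.0], [0.276, 0.961, -0.0], [-0.0, -0.0, -1.0]]
force: [0.3, -0.5, 0.3]
gripper_width: 1.001
gripper_force: 0.0
```

Request:
drive_tool --targets '[{"dx":0,"dy":0,"dz":0,"turn":0},{"dx":0,"dy":0,"dz":0,"turn":0},{"dx":0,"dy":0,"dz":0,"turn":0},{"dx":0,"dy":0,"dz":0,"turn":0},{"dx":0,"dy":0,"dz":0,"turn":0},{"dx":0,"dy":0,"dz":0,"turn":0},{"dx":0,"dy":0,"dz":0,"turn":0},{"dx":0,"dy":0,"dz":0,"turn":0}]' --jaw 1

```text
clock: 3.65
tcp_pos: [0.4723, -0.2513, 0.009]
ee_rot: [[-0.961, 0.278, -0.0], [0.278, 0.961, 0.0], [0.0, -0.0, -1.0]]
force: [0.2, -1.2, 0.3]
gripper_width: 0.334
gripper_force: 0.0
```

Request:
drive_tool --targets '[{"dx":0,"dy":0,"dz":0,"turn":0},{"dx":0,"dy":0,"dz":0,"turn":0},{"dx":0,"dy":0,"dz":0,"turn":0},{"dx":0,"dy":0,"dz":0,"turn":0}]'

```text
clock: 4.05
tcp_pos: [0.4723, -0.2513, 0.009]
ee_rot: [[-0.961, 0.278, -0.0], [0.278, 0.961, 0.0], [0.0, -0.0, -1.0]]
force: [-0.2, 0.2, -0.9]
gripper_width: 0.222
gripper_force: 30.0
```

Request:
drive_tool --targets '[{"dx":0,"dy":0,"dz":-0.1,"turn":0},{"dx":0,"dy":0,"dz":-0.15,"turn":0},{"dx":0,"dy":0,"dz":-0.15,"turn":0},{"dx":0,"dy":0,"dz":-0.1,"turn":0},{"dx":-0.022,"dy":0.147,"dz":0,"turn":0},{"dx":-0.022,"dy":0.147,"dz":0,"turn":0},{"dx":-0.022,"dy":0.147,"dz":0,"turn":0},{"dx":-0.022,"dy":0.147,"dz":0,"turn":0},{"dx":-0.022,"dy":0.147,"dz":0,"turn":0},{"dx":-0.022,"dy":0.147,"dz":0,"turn":0},{"dx":-0.022,"dy":0.147,"dz":0,"turn":0},{"dx":-0.022,"dy":0.147,"dz":0,"turn":0},{"dx":-0.022,"dy":0.147,"dz":0,"turn":0},{"dx":-0.022,"dy":0.147,"dz":0,"turn":0},{"dx":-0.022,"dy":0.147,"dz":0,"turn":0},{"dx":-0.022,"dy":0.147,"dz":0,"turn":0}]'

```text
clock: 5.65
tcp_pos: [0.6583, 0.1555, 0.1338]
ee_rot: [[-0.961, 0.277, -0.001], [0.277, 0.961, -0.0], [0.001, -0.0, -1.0]]
force: [1.2, -0.2, 0.2]
gripper_width: 0.224
gripper_force: 30.0
```

Request:
drive_tool --targets '[{"dx":0,"dy":0,"dz":0,"turn":-0.274},{"dx":0,"dy":0,"dz":0,"turn":-0.274},{"dx":0,"dy":0,"dz":0,"turn":-0.274},{"dx":0,"dy":0,"dz":0,"turn":-0.274},{"dx":0,"dy":0,"dz":0,"turn":-0.274},{"dx":0,"dy":0,"dz":0,"turn":-0.274},{"dx":0,"dy":0,"dz":0,"turn":-0.274},{"dx":0,"dy":0,"dz":0,"turn":-0.274},{"dx":0,"dy":0,"dz":0,"turn":-0.274},{"dx":0,"dy":0,"dz":0,"turn":-0.274},{"dx":0,"dy":0,"dz":0,"turn":-0.274},{"dx":0,"dy":0,"dz":0,"turn":-0.274},{"dx":0,"dy":0,"dz":0,"turn":-0.274},{"dx":0,"dy":0,"dz":0,"turn":-0.274},{"dx":0,"dy":0,"dz":0,"turn":-0.274},{"dx":0,"dy":0,"dz":0,"turn":0},{"dx":0,"dy":0,"dz":0,"turn":0}]'

```text
clock: 7.35
tcp_pos: [0.6579, 0.154, 0.1338]
ee_rot: [[0.198, -0.98, -0.0], [-0.98, -0.198, -0.0], [0.0, 0.0, -1.0]]
force: [-0.1, 0.5, 0.1]
gripper_width: 0.222
gripper_force: 30.0
```

Run:
```python
from h import *
st=read_state();w=capture('wrist');w['st']=st;save(w,'w3')
print(st['clock'],np.round(st['joints'],3))
cv2.imwrite('pics/w3b.png',cv2.resize(w['pixels'],None,fx=1.5,fy=1.5,interpolation=cv2.INTER_CUBIC))
```

```text
7.35 [ 0.518  0.426 -0.106 -0.    -1.04  -0.319]
```

View pics/w3b.png

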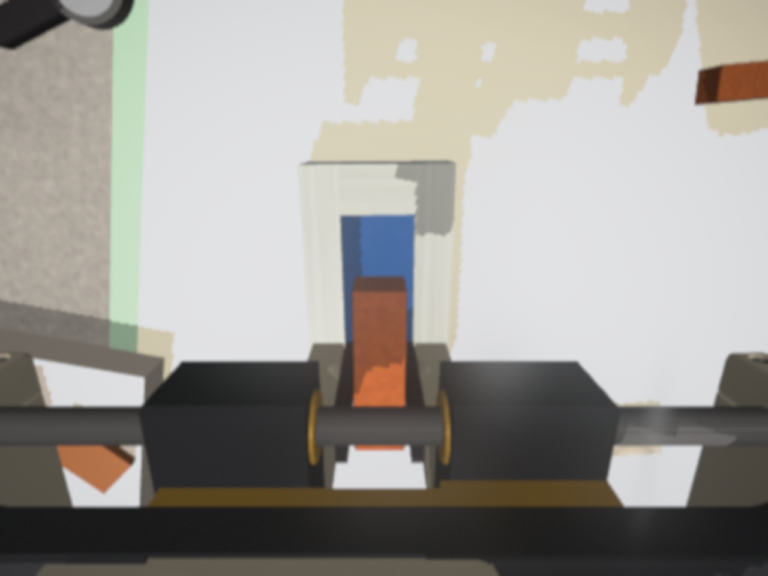

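The wrist view shows the held short rod over the small box. The slot's visible end has corners at (341,216) and (413,216), with side edges running down to (346,340) and (414,340), nearly parallel to the rod.

Run:
```python
from h import *
w=load('w3');st=w['st'];f=lambda x:(np.array(x,float)+.5)/1.5-.5
R=np.array(st['ee_rot'])
for z in(.034,):
  for n,p in dict(sl=(341,216),sr=(413,216),ll=(346,340),lr=(414,340),pl=(302,165),pr=(454,163)).items():
    P=onplane(w,f(p),z,st);print(n,P.round(4),'tool',(R.T@(P-st['tcp_pos'])).round(4))
print(depthpt(w,f((325,250)),st), depthpt(w,f((380,250)),st))
```

```text
sl [0.6888 0.1152 0.034 ] tool [ 0.0441 -0.0227  0.0998]
sr [0.6473 0.1068 0.034 ] tool [0.0441 0.0197 0.0999]
ll [0.6719 0.1934 0.034 ] tool [-0.0358 -0.0216  0.0998]
lr [0.629  0.1847 0.034 ] tool [-0.0358  0.0223  0.0999]
pl [0.7155 0.0911 0.034 ] tool [ 0.0731 -0.0441  0.0998]
pr [0.6312 0.0729 0.034 ] tool [0.0742 0.0422 0.0999]
[0.69470736 0.13710722 0.03482325] [0.66081793 0.13760962 0.00465445]
```

Request:
drive_tool --targets '[{"dx":-0.006,"dy":-0.002,"dz":0.1,"turn":-0.045},{"dx":0,"dy":0,"dz":0.1,"turn":0},{"dx":0,"dy":0,"dz":0.1,"turn":0},{"dx":0,"dy":0,"dz":0.05,"turn":0},{"dx":0,"dy":0,"dz":0.033,"turn":0},{"dx":0,"dy":0,"dz":0,"turn":0},{"dx":0,"dy":0,"dz":0,"turn":0}]'

```text
clock: 8.1
tcp_pos: [0.659, 0.1559, 0.0392]
ee_rot: [[0.223, -0.975, 0.001], [-0.975, -0.223, 0.0], [-0.0, -0.001, -1.0]]
force: [0.9, 0.7, 0.3]
gripper_width: 0.225
gripper_force: 30.0
```

Request:
drive_tool --targets '[{"dx":0,"dy":0,"dz":0,"turn":0},{"dx":0,"dy":0,"dz":0,"turn":0},{"dx":0,"dy":0,"dz":0,"turn":0},{"dx":0,"dy":0,"dz":0,"turn":0},{"dx":0,"dy":0,"dz":0,"turn":0}]' --jaw -0.2

```text
clock: 8.6
tcp_pos: [0.6584, 0.1557, 0.0385]
ee_rot: [[0.224, -0.975, 0.0], [-0.975, -0.224, 0.0], [-0.0, -0.0, -1.0]]
force: [-0.3, -0.2, 0.8]
gripper_width: 0.582
gripper_force: 0.0
```

Request:
drive_tool --targets '[{"dx":0,"dy":0,"dz":-0.1,"turn":0},{"dx":0,"dy":0,"dz":-0.1,"turn":0},{"dx":0,"dy":0,"dz":-0.1,"turn":0},{"dx":0,"dy":0,"dz":-0.05,"turn":0},{"dx":0,"dy":0,"dz":0,"turn":0}]' --jaw -1

```text
clock: 9.1
tcp_pos: [0.6594, 0.1561, 0.1279]
ee_rot: [[0.224, -0.975, 0.003], [-0.975, -0.224, 0.002], [-0.001, -0.004, -1.0]]
force: [-0.4, 0.1, -0.2]
gripper_width: 0.971
gripper_force: 0.0
```

Run:
```python
from h import *
st=read_state();w=capture('wrist');w['st']=st;save(w,'w4')
print(st['clock'],np.round(st['joints'],3))
cv2.imwrite('pics/w4b.png',cv2.resize(w['pixels'],None,fx=1.5,fy=1.5,interpolation=cv2.INTER_CUBIC))
```

```text
9.1 [ 0.52   0.431 -0.112  0.    -1.024 -0.294]
```

View pics/w4b.png

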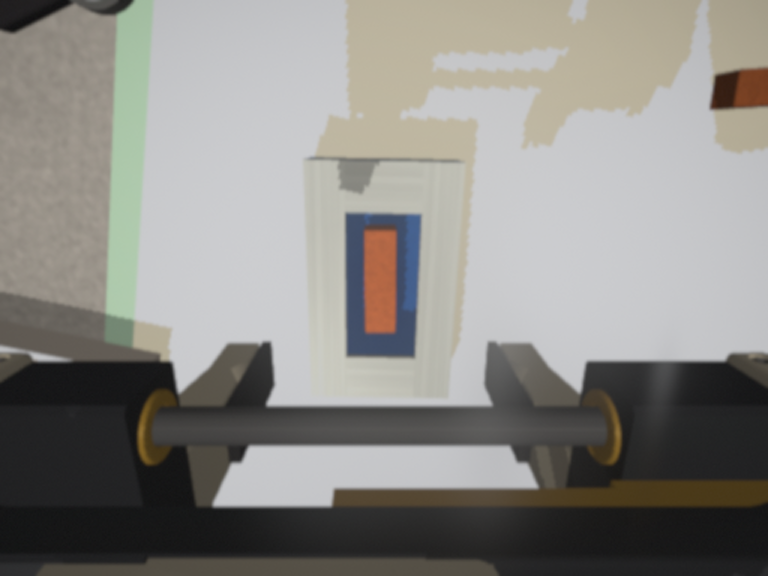

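The short rod lies flat in the small box, centred under the slot at (380,280). On to the long rod.

Request:
drive_tool --targets '[{"dx":0.059,"dy":0.127,"dz":0,"turn":0},{"dx":0.059,"dy":0.127,"dz":0,"turn":0},{"dx":0.059,"dy":0.127,"dz":0,"turn":0},{"dx":0.059,"dy":0.127,"dz":0,"turn":0},{"dx":0.059,"dy":0.127,"dz":0,"turn":0},{"dx":0.059,"dy":0.127,"dz":0,"turn":0},{"dx":0.059,"dy":0.127,"dz":0,"turn":0},{"dx":0.059,"dy":0.127,"dz":0,"turn":0}]'

```text
clock: 9.95
tcp_pos: [0.4349, -0.0173, 0.1244]
ee_rot: [[0.223, -0.975, -0.002], [-0.975, -0.223, -0.001], [0.0, 0.002, -1.0]]
force: [0.1, -0.9, 0.9]
gripper_width: 1.007
gripper_force: 0.0
```

Request:
drive_tool --targets '[{"dx":0,"dy":0,"dz":0,"turn":0.274},{"dx":0,"dy":0,"dz":0,"turn":0.274},{"dx":0,"dy":0,"dz":0,"turn":0.274},{"dx":0,"dy":0,"dz":0,"turn":0.274},{"dx":0,"dy":0,"dz":0,"turn":0.274},{"dx":0,"dy":0,"dz":0,"turn":0.274},{"dx":0,"dy":0,"dz":0,"turn":0.274},{"dx":0,"dy":0,"dz":0,"turn":0.274},{"dx":0,"dy":0,"dz":0,"turn":0.274},{"dx":0,"dy":0,"dz":0,"turn":0.274},{"dx":0,"dy":0,"dz":0,"turn":0.274},{"dx":0,"dy":0,"dz":0,"turn":0},{"dx":0,"dy":0,"dz":0,"turn":0}]'

```text
clock: 11.25
tcp_pos: [0.4365, -0.0163, 0.125]
ee_rot: [[-0.957, -0.289, -0.002], [-0.289, 0.957, -0.0], [0.002, -0.0, -1.0]]
force: [0.7, 0.4, -0.2]
gripper_width: 0.999
gripper_force: 0.0
```

Run:
```python
from h import *
st=read_state();w=capture('wrist');w['st']=st;save(w,'w5')
print(st['clock'],np.round(st['joints'],3))
hsv=cv2.cvtColor(w['pixels'],cv2.COLOR_BGR2HSV)
m=((hsv[...,1]>120)&((hsv[...,0]<18)|(hsv[...,0]>170))&(hsv[...,2]>110)).astype(np.uint8)
m[300:]=0
n,l,s,c=cv2.connectedComponentsWithStats(m)
for i in range(1,n):
    if s[i,4]<400: continue
    print(s[i],c[i])
    b=cv2.boxPoints(cv2.minAreaRect(np.argwhere(l==i)[:,::-1].astype(np.float32)))
    q=np.array([onplane(w,x,.02,st)[:2] for x in b]);e=np.diff(q,axis=0);R=np.array(st['ee_rot']);cc=q.mean(0)
    print(b.round(1).tolist(),cc.round(4),np.linalg.norm(e,axis=1).round(4),np.degrees(np.arctan2(e[:,1],e[:,0])).round(1),(R.T@np.r_[cc-np.array(st['tcp_pos'])[:2],0]).round(4),depthpt(w,c[i],st).round(4))
```

```text
11.25 [ 0.417  0.061 -0.632 -0.    -0.879 -1.694]
[ 245  130   21  113 2188] [254.28016453 184.72531993]
[[245.0, 130.0], [265.0, 130.0], [265.0, 242.0], [245.0, 242.0]] [ 0.4369 -0.0147] [0.0177 0.1108 0.0201] [106.8  17.6 -73.2] [-0.0008  0.0015 -0.    ] [ 0.4326 -0.0167  0.0201]
```

Request:
drive_tool --targets '[{"dx":0,"dy":0.006,"dz":0.1,"turn":0},{"dx":0,"dy":0,"dz":0.1,"turn":0},{"dx":0,"dy":0,"dz":0.1,"turn":0},{"dx":0,"dy":0,"dz":0.1,"turn":0},{"dx":0,"dy":0,"dz":0.065,"turn":0},{"dx":0,"dy":0,"dz":0,"turn":0},{"dx":0,"dy":0,"dz":0,"turn":0}]'

```text
clock: 12.0
tcp_pos: [0.4366, -0.0148, 0.0096]
ee_rot: [[-0.958, -0.287, -0.001], [-0.287, 0.958, -0.001], [0.001, -0.0, -1.0]]
force: [-0.4, 0.0, 0.3]
gripper_width: 1.002
gripper_force: 0.0
```

Request:
drive_tool --targets '[{"dx":0,"dy":0,"dz":0,"turn":0},{"dx":0,"dy":0,"dz":0,"turn":0},{"dx":0,"dy":0,"dz":0,"turn":0},{"dx":0,"dy":0,"dz":0,"turn":0},{"dx":0,"dy":0,"dz":0,"turn":0},{"dx":0,"dy":0,"dz":0,"turn":0},{"dx":0,"dy":0,"dz":0,"turn":0},{"dx":0,"dy":0,"dz":0,"turn":0},{"dx":0,"dy":0,"dz":0,"turn":0},{"dx":0,"dy":0,"dz":0,"turn":0},{"dx":0,"dy":0,"dz":0,"turn":0},{"dx":0,"dy":0,"dz":0,"turn":0},{"dx":0,"dy":0,"dz":0,"turn":0}]' --jaw 1

```text
clock: 13.3
tcp_pos: [0.4367, -0.0147, 0.0095]
ee_rot: [[-0.958, -0.285, -0.0], [-0.285, 0.958, -0.0], [0.0, -0.0, -1.0]]
force: [-0.1, 0.4, -0.1]
gripper_width: 0.224
gripper_force: 30.0
```

Request:
drive_tool --targets '[{"dx":0,"dy":0,"dz":-0.1,"turn":0},{"dx":0,"dy":0,"dz":-0.15,"turn":0},{"dx":0,"dy":0,"dz":-0.15,"turn":0},{"dx":-0.099,"dy":-0.109,"dz":0,"turn":0},{"dx":-0.099,"dy":-0.109,"dz":0,"turn":0},{"dx":-0.099,"dy":-0.109,"dz":0,"turn":0},{"dx":-0.099,"dy":-0.109,"dz":0,"turn":0},{"dx":-0.099,"dy":-0.109,"dz":0,"turn":0},{"dx":-0.099,"dy":-0.109,"dz":0,"turn":0},{"dx":-0.099,"dy":-0.109,"dz":0,"turn":0}]'

```text
clock: 14.3
tcp_pos: [0.658, -0.1491, 0.1089]
ee_rot: [[-0.959, -0.285, -0.001], [-0.285, 0.959, 0.0], [0.001, 0.0, -1.0]]
force: [-0.1, 0.2, -0.8]
gripper_width: 0.221
gripper_force: 30.0
```

Request:
drive_tool --targets '[{"dx":0,"dy":0,"dz":0,"turn":-0.256},{"dx":0,"dy":0,"dz":0,"turn":-0.256},{"dx":0,"dy":0,"dz":0,"turn":-0.256},{"dx":0,"dy":0,"dz":0,"turn":-0.256},{"dx":0,"dy":0,"dz":0,"turn":-0.256},{"dx":0,"dy":0,"dz":0,"turn":-0.256},{"dx":0,"dy":0,"dz":0,"turn":-0.256},{"dx":0,"dy":0,"dz":0,"turn":-0.256},{"dx":0,"dy":0,"dz":0,"turn":-0.256},{"dx":0,"dy":0,"dz":0,"turn":-0.256},{"dx":0,"dy":0,"dz":0,"turn":0},{"dx":0,"dy":0,"dz":0,"turn":0}]'

```text
clock: 15.5
tcp_pos: [0.6569, -0.1481, 0.1092]
ee_rot: [[-0.005, -1.0, -0.001], [-1.0, 0.005, 0.0], [-0.0, 0.001, -1.0]]
force: [-0.8, -0.2, -1.1]
gripper_width: 0.225
gripper_force: 30.0
```

Run:
```python
from h import *
st=read_state();w=capture('wrist');w['st']=st;save(w,'w6')
print(st['clock'],np.round(st['joints'],3))
cv2.imwrite('pics/w6b.png',cv2.resize(w['pixels'],None,fx=1.5,fy=1.5,interpolation=cv2.INTER_CUBIC))
```

```text
15.5 [ 0.067  0.444 -0.138 -0.    -0.99  -0.072]
```

View pics/w6b.png

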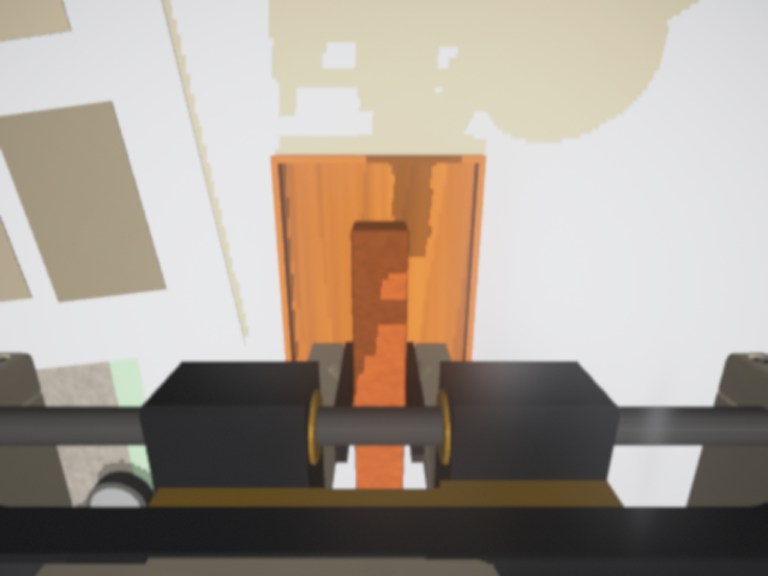

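The wrist view shows the long rod over the tray, parallel to its long side and centred across it. The tray's far rim corners are at (272,156) and (485,156).

Run:
```python
from h import *
w=load('w6');st=w['st'];f=lambda x:(np.array(x,float)+.5)/1.5-.5
R=np.array(st['ee_rot'])
for p in((272,156),(485,156)):
    P=onplane(w,f(p),.014,st);print(P.round(4),(R.T@(P-st['tcp_pos'])).round(4))
print(depthpt(w,f((330,270)),st).round(4))
```

```text
[ 0.7162 -0.2264  0.014 ] [ 0.078  -0.0598  0.0951]
[ 0.5982 -0.2259  0.014 ] [0.0781 0.0582 0.0952]
[ 0.688  -0.1573  0.0023]
```

Request:
drive_tool --targets '[{"dx":-0.008,"dy":0,"dz":0.1,"turn":0},{"dx":0,"dy":0,"dz":0.1,"turn":0},{"dx":0,"dy":0,"dz":0.1,"turn":0},{"dx":0,"dy":0,"dz":0.05,"turn":0},{"dx":0,"dy":0,"dz":0.018,"turn":0},{"dx":0,"dy":0,"dz":0,"turn":0},{"dx":0,"dy":0,"dz":0,"turn":0},{"dx":0,"dy":0,"dz":0,"turn":0}]'

```text
clock: 16.35
tcp_pos: [0.658, -0.1461, 0.0189]
ee_rot: [[-0.002, -1.0, 0.002], [-1.0, 0.002, -0.0], [0.0, -0.002, -1.0]]
force: [0.2, 0.4, -1.5]
gripper_width: 0.225
gripper_force: 30.0
```

Request:
drive_tool --targets '[{"dx":0,"dy":0,"dz":0,"turn":0},{"dx":0,"dy":0,"dz":0,"turn":0},{"dx":0,"dy":0,"dz":0,"turn":0},{"dx":0,"dy":0,"dz":0,"turn":0},{"dx":0,"dy":0,"dz":0,"turn":0},{"dx":0,"dy":0,"dz":0,"turn":0}]' --jaw -0.1

```text
clock: 16.95
tcp_pos: [0.6571, -0.1461, 0.0175]
ee_rot: [[-0.002, -1.0, -0.0], [-1.0, 0.002, -0.0], [0.0, 0.0, -1.0]]
force: [0.5, -0.3, 0.8]
gripper_width: 0.545
gripper_force: 0.0
```

Request:
drive_tool --targets '[{"dx":0,"dy":0,"dz":-0.1,"turn":0},{"dx":0,"dy":0,"dz":-0.1,"turn":0},{"dx":0,"dy":0,"dz":-0.15,"turn":0},{"dx":0,"dy":0,"dz":-0.15,"turn":0},{"dx":0,"dy":0,"dz":0,"turn":0},{"dx":0,"dy":0,"dz":0,"turn":0},{"dx":0,"dy":0,"dz":0,"turn":0}]'

```text
clock: 17.65
tcp_pos: [0.6565, -0.146, 0.1417]
ee_rot: [[-0.002, -1.0, -0.001], [-1.0, 0.002, 0.0], [-0.0, 0.001, -1.0]]
force: [0.1, -0.8, -0.8]
gripper_width: 0.548
gripper_force: 0.0
```

Run:
```python
from h import *
w=capture('wrist');s=capture('side')
a=cv2.resize(cv2.convertScaleAbs(s['pixels'],alpha=1.4)[110:230,150:360],(512,293),interpolation=cv2.INTER_CUBIC)
cv2.imwrite('pics/fin.png',np.vstack([w['pixels'][:300],a]));print(read_state()['clock'])
```

```text
17.75
```

View pics/fin.png

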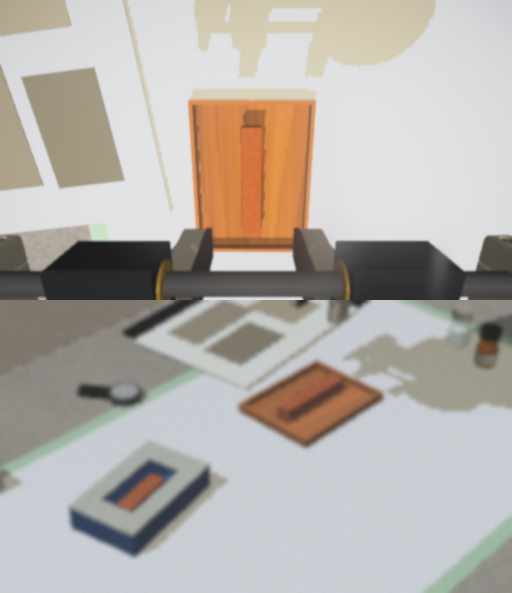

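The final picture shows the long rod flat in the tray at (252,180). The short rod lies inside the small gauge box at (140,490), and the gripper is clear of both.

```bash
python3 -c "from rig import finish_job; print(finish_job())"
```

```text
the job is handed in; nothing more can be done
None
```

The job is done and handed in at about 18 s of the 53 s allowed: the short rod went through the slot into the smaller gauge box first, then the long rod was laid flat in the wooden tray, and the last pictures show both in place.

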